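# Check that both lids of the food warmer are caught, then switch it on

### The job

Before the twin-well food warmer is switched on, make sure its lids are really caught: tug the left lid firmly upward by its handle and, if it gives, lower it, press it down until it clicks and tug again to prove that it holds; then do the same with the right lid. Once both have held, turn the dial in its recess clockwise until its pointer lines up with the raised ridge on the rim. Leave both lids shut and everything standing around where it is.

Things in the scene. Friction and masses are not known exactly. Their poses are not given: they have to be found in the camera images.
- food_warmer: twin-well food warmer: fixed white box, 265 mm along its x (front to back, -115 to +150), 400 mm along y, two steel lids side by side, a 92 mm wide console between them with a dial in a round recess, and a lower ledge (z = 86, x = 82 to 150 mm) behind, where a jar and a mill stand. Origin under its middle on the worktop; x to the rear, y left, z up; lids and console top at z = 100 mm
- left_lid (a joint): left steel lid, 176 (front to back) x 138 x 8 mm, hinged at its rear edge on an axis along the warmer's y at x = +78, z = 116 mm. Value in rad, about 0 when it lies shut, caught or not; positive = front raised. Caught, it can rise only 0.01 rad (1.5 mm at the handle); not caught, it simply comes up (1 to 4 N at the handle). Hard stop at -0.028, where pressing takes it
- left_handle (a point): centre of the grey bar handle on the left lid, at x = -75, y = +119, z = 120 mm in the warmer's frame when shut; turns with the lid. Round bar, 14 mm thick, 66 mm long along the warmer's y, its axis at z = 120, on two short posts 44 mm apart, 13 mm free under it
- left_catch: housing of the left lid's catch, fixed and hidden under the handle, 40 mm above the worktop. A hook in it has caught the lid or not. To catch: press the shut lid at the handle 4 to 5 mm down (12 to 20 N) to its stop; it springs back to 0. Once caught it holds 20 N and more. A tug counts when the caught catch bears over 3 N for 0.15 s: pull up with some 8 N. A lid that gave must be lowered to 0 first
- right_lid (a joint): right steel lid, 176 (front to back) x 138 x 8 mm, hinged at its rear edge on an axis along the warmer's y at x = +78, z = 116 mm. Value in rad, about 0 when it lies shut, caught or not; positive = front raised. Caught, it can rise only 0.01 rad (1.5 mm at the handle); not caught, it simply comes up (1 to 4 N at the handle). Hard stop at -0.028, where pressing takes it
- right_handle (a point): centre of the grey bar handle on the right lid, at x = -75, y = -119, z = 120 mm in the warmer's frame when shut; turns with the lid. Round bar, 14 mm thick, 66 mm long along the warmer's y, its axis at z = 120, on two short posts 44 mm apart, 13 mm free under it
- right_catch: housing of the right lid's catch, fixed and hidden under the handle, 40 mm above the worktop. A hook in it has caught the lid or not. To catch: press the shut lid at the handle 4 to 5 mm down (12 to 20 N) to its stop; it springs back to 0. Once caught it holds 20 N and more. A tug counts when the caught catch bears over 3 N for 0.15 s: pull up with some 8 N. A lid that gave must be lowered to 0 first
- dial (a joint): angle of the dial in rad, 0 to 2.4, growing clockwise seen from above; at 1.3 its pointer points straight at the ridge, along the warmer's +x. At value v the pointer is turned (1.3 - v) rad anticlockwise from the warmer's +x. Friction 0.03 N m; it stays where it is left
- dial_centre (a point): on the dial's axis, level with its top: x = -30, y = 0, z = 99 mm in the warmer's frame. The dial is a grey upright blade 10 mm thick and 20 mm tall (z = 79 to 99), from 17 mm behind the axis to 11 mm before it, then 5 mm thick as the pointer out to 25 mm. Round recess about it: 78 mm across, floor z = 76, rim z = 100 mm, so only slim fingers opened little fit beside it
- ridge (a point): small raised ridge, 18 x 4 mm, on the console at the rear rim of the dial's recess, at x = +21, y = 0, z = 102 mm in the warmer's frame: the mark for the dial's pointer
- spice_jar: spice jar, 45 mm wide, 106 mm tall, on the warmer's rear ledge behind the dial; a bystander, to be left where it is. Origin under its middle.
- pepper_mill: mill, 44 mm wide, 90 mm tall, on the warmer's rear ledge behind the right lid; a bystander, to be left where it is. Origin under its middle.
- salt_mill: mill, 44 mm wide, 90 mm tall, on the worktop at the warmer's right end; a bystander, to be left where it is. Origin under its middle.
- cup: white cup, 64 x 88 x 54 mm, in front of the warmer; a bystander, to be left where it is. Origin under its middle.
- tumbler: small glass, 51 mm wide, 58 mm tall, in front of the warmer; a bystander, to be left where it is. Origin under its middle.
- teaspoon: teaspoon, 131 mm long, lying in front of the warmer; a bystander, to be left where it is. Origin under its middle.
- spare_knob: black knob, 29 mm wide, 18 mm tall, lying at the warmer's right end; a bystander, to be left where it is. Origin under its middle.

How it is judged:
On the way, in this order (a step that is already met when the one before it is completed fails the run):
1. the left lid is tugged upward and its catch holds it (more than 3 N on the catch) (contact force between left_catch and anything else above 3 N and value of joint left_lid between 0.003 and 0.03 rad), for 0.15 s.
2. after that the right lid is tugged upward and its catch holds it (more than 3 N on the catch) (contact force between right_catch and anything else above 3 N and value of joint right_lid between 0.003 and 0.03 rad), for 0.15 s.
3. only then the dial is turned until its pointer is within 10 degrees of the ridge, with both lids shut (value of joint dial between 1.12 and 1.48 rad and value of joint left_lid between -0.015 and 0.02 rad and value of joint right_lid between -0.015 and 0.02 rad), for 0.2 s.
At the end, for the whole second after the job is handed in: The dial rests with its pointer within 0.18 rad (10 degrees) of the ridge (joint 1.12 to 1.48), both lids lie shut (joint between -0.015 and 0.02 rad), both having held under a tug, left before right and before the dial was turned (all of step 3 and velocity of joint dial between -0.05 and 0.05 rad/s); the robot touches nothing.
It fails at once if something that stands or lies around (jar, mills, cup, glass, teaspoon, knob) is moved more than 25 mm from where it was (distance of any of spice_jar, pepper_mill, salt_mill, cup, tumbler, teaspoon, spare_knob from where it was at the start of the episode above 0.025 m).
It also fails if it takes over 72 s, if anything falls off the work surface, if the arm or the gripper's body presses on something with over 40 N, if the wrist force passes 120 N, or if a joint passes its speed limit or range.

### The arm

A 7-joint arm with a two-finger parallel gripper is mounted at the origin on a cart in front of the work surface, level with it; the furniture and walls round the work are solid. World frame = base frame: x ahead of the robot, y to its left, z up, the work surface at z = 0. Lengths are in m, angles in rad, forces in N, time in s.
With the tool pointing down it reaches from about 0.35 to 0.775 m from the base axis. Payload 3.1 kg.
Tool frame: the origin (TCP) lies at the very end of the fingers, on their centre line; the grasp point (between the pads) lies 19 mm behind it (pinch_z is the distance from the TCP to the grasp point, in m); z points along the fingers, y is the line along which they close (so a half turn about z gives the same grasp; the last joint's range is limited). The gripper opens to 85 mm and grips with 20 to 120 N. Pads are 22 mm wide; open, the fingers measure 114 mm over their backs; the gripper's body (76 mm by 85 mm) begins 54 mm behind the grasp point. The pads swing forward as they close: fully open they stand 13 mm farther back than shut.
Start: joints at [-1.225, 0.311, 0.014, 1.512, -0.004, 1.319, -0.027], TCP at [0.208, 0.509, 0.231] pointing down, gripper open.
Joint ranges: [-2.7, 2.7], [-0.3, 1.91], [-1.27, 1.3], [0.12, 2.57], [-1.44, 4.58], [0.2, 2.03], [-3.05, 3.05]. Speed limits (rad/s): [2.79, 2.79, 3.14, 3.14, 3.14, 3.14, 3.14].

### API

Orientations are given as a unit quaternion [x, y, z, w].
In Python, from rig import sense, capture, calibration, hand_in, boxes_of, pinch_z gives the robot as it stands.
- The arm moves only by the tool jog_arm, never from a script. Its argument "motion" is a list that holds one entry, the list of rows, each a list of 5 numbers: the gripper's target within -1 to 1 (shut at 1, half-way at 0, fully open at -1), then the shift along the tool's x, y, z scaled (see below), then the turn about the tool's z scaled (see below). In form: [[[fingers, dx, dy, dz, turn], ...]]. A call has 1 to 10 rows; each row shifts and turns the commanded pose from where the row before left it, along the tool's axes as they then stand; what a row does not reach is not made up. The controller multiplies each number of a shift by 0.025 m and each number of a turn by 10 degrees. A row lasts 1/8 s, in which the tool goes at most 62.5 mm and 10.7 degrees, less where a joint would pass 70% of its speed; a pose out of reach is approached as far as the arm can. A call with a number of a shift or a turn outside -1 to 1 is refused whole. A call with a gripper value outside its range is refused whole. The fingers move at their own pace and stop on an object; "newtons" is the grip in N (left out, the last holds). Time passes only in rows, so rows that do not move let the fingers close. It gives the time, the measured TCP pose, the force, the opening and the grip force at its end, in the units of the state.
- sense(): the state, without advancing time (a new reading comes with each control period).
- capture(name): name is "side" or "top" or "wrist"; returns (picture, depth): 400x640x3 uint8, red, green, blue; 400x640 float32, m along the optical axis (not along the pixel's ray), 0 where there is no reading.
- calibration(name): a dict with "vertical_fov" (degrees; the focal length in pixels is half the picture's height over the tangent of half this angle, whatever the lens; pixels are square), "cx", "cy" (the principal point, pixels), "view" (4x4, takes a point from world to camera coordinates); the wrist camera has in their place "hand_eye" (4x4, takes a point from camera to tool coordinates, whose origin is the TCP and whose axes are the flange's). Camera axes: x right, y up, looking along -z (the intrinsics and any distortion apply to the point x, -y, -z); pixel columns grow to the right and rows downward; lengths in m; the calibration is good to about 2 mm. A picture is of the moment at which its call begins: read the wrist's pose just before it. calibration takes no time and is no camera call.
- hand_in(): hands the job in; it is judged then, once.
Trained networks look in the newest picture that a camera, given by its name, has taken for a name from the list of things; names that differ only in an ending like _2 or _b are one class to them, and where a whole thing is asked for, a point or a joint stands for the part that bears it (a point fixed in the world has none). Each returns a list of dicts, best first, with "score" (0 to 1); they miss things now and then, are a little off and sometimes report something else, mostly with a low value. They report only what shows in the picture. A call takes as long as a camera call.
- boxes_of(camera, query): "centre" ([x, y, z] in m, in the coordinates of the camera as it stood for that picture, good to about 4 mm: the middle of the surface that is visible of it).
The state is a dict: "clock": time; "joints": joint angles; "qvel": joint speeds; "joint_torque": joint torques, N m; "ee_pos": TCP position; "eef_rot": TCP orientation; "contact_force": force on the tool from outside, world axes, zero at the start; "ft_torque": the same for the moment, N m; "opening": finger opening in m; "grip_force": force on a finger pad.
Only numpy, scipy, OpenCV 4.12 (cv2) and the standard library are available. Lean on these libraries where they do the work, as an engineer would, in place of code of your own. Each camera call takes 0.05 s, during which the arm holds its last target. There are 200 camera calls.

## Working session

There is one attempt and no reset: what is moved stays moved. The work goes in short steps, Python scripts to look and compute and a tool call to move; the robot and the scene stay as the last step left them, time stands still between calls to the robot, and variables do not carry over. Pictures are saved under pics/ and viewed, at most 10 in all, crops included, and the job is handed in when it is done.

Besides the shell and the picture viewer there is one more tool, called after "Emit:" in YAML: its name, and indented under it one key for each argument. jog_arm: Moves the arm, as the interface text tells. Shifts and turns lie within -1 to 1; 1 stands for 0.025 m of shift or 10 degrees of turn. Its arguments: {"type":"object","properties":{"motion":{"type":"array"},"newtons":{"type":"number"}},"required":["motion"]}

```bash
mkdir -p pics; cat > h.py <<'E'
import numpy as np, cv2
from rig import *
from scipy.spatial.transform import Rotation as R
def cam2world(name):
    c=calibration(name)
    if 'view' in c: return np.linalg.inv(np.array(c['view']))
    s=sense(); T=np.eye(4); T[:3,:3]=R.from_quat(s['eef_rot']).as_matrix(); T[:3,3]=s['ee_pos']
    return T@np.array(c['hand_eye'])
def snap(name,fn=None):
    T=cam2world(name); im,d=capture(name)
    if fn: cv2.imwrite('pics/'+fn,im[:,:,::-1])
    return T,im,d
def find(name,T,q,n=2):
    return [(round(b['score'],2),np.round((T@np.r_[b['centre'],1])[:3],4)) for b in boxes_of(name,q)[:n]]
def pts(name,T,d):
    c=calibration(name); f=200/np.tan(np.radians(c['vertical_fov'])/2)
    v,u=np.mgrid[:d.shape[0],:d.shape[1]]
    P=np.stack([(u-c['cx'])/f*d,-(v-c['cy'])/f*d,-d,np.ones_like(d)],-1)
    return (P@T.T)[...,:3]
E
python3 - <<'E'
from h import *
s=sense();print({k:np.round(v,3) for k,v in s.items()}, pinch_z)
for n in('top','side'):
    c=calibration(n); print({k:v for k,v in c.items() if k!='view'})
    T,im,d=snap(n,n+'1.png')
    for q in['food_warmer','left_handle','right_handle','left_lid','right_lid','dial','ridge','spice_jar','pepper_mill','cup','tumbler','salt_mill']: print(n,q,find(n,T,q))
print(sense()['clock'])
E
```

```text
{'clock': np.float64(0.0), 'joints': array([-1.225,  0.312,  0.014,  1.513, -0.004,  1.319, -0.027]), 'qvel': array([-0.002,  0.001,  0.001,  0.001,  0.   ,  0.001, -0.   ]), 'joint_torque': array([ 0.0000e+00, -3.7991e+01,  1.4600e-01, -2.3059e+01,  1.2000e-02,
        1.4000e-02, -0.0000e+00]), 'ee_pos': array([0.208, 0.508, 0.23 ]), 'eef_rot': array([ 0.193,  0.981, -0.001, -0.   ]), 'contact_force': array([-0.624, -1.032,  0.055]), 'ft_torque': array([ 0.001, -0.041,  0.027]), 'grip_force': np.float64(0.0), 'opening': np.float64(0.085)} 0.0187
{'vertical_fov': 52.91224479691088, 'cx': 326.1270948246439, 'cy': 201.5594985320365}
top food_warmer [(0.69, array([0.5904, 0.1115, 0.1025]))]
top left_handle [(0.74, array([0.6828, 0.1982, 0.0977]))]
top right_handle [(0.84, array([0.482 , 0.0717, 0.1012])), (0.69, array([0.684 , 0.1951, 0.1008]))]
top left_lid [(0.88, array([0.6864, 0.1966, 0.1017]))]
top right_lid [(0.69, array([0.4841, 0.0719, 0.1026])), (0.64, array([0.5755, 0.1476, 0.0841]))]
top dial [(0.71, array([0.5772, 0.1451, 0.0839]))]
top ridge [(0.93, array([0.5908, 0.1071, 
[... 604 characters left out ...]
t_handle [(0.57, array([0.6706, 0.1944, 0.1052]))]
side right_handle [(0.73, array([0.4693, 0.062 , 0.0993]))]
side left_lid [(0.78, array([0.6759, 0.1845, 0.1009]))]
side right_lid [(0.76, array([0.4722, 0.0652, 0.1003]))]
side dial [(0.74, array([0.5726, 0.1447, 0.0878]))]
side ridge [(0.69, array([0.508 , 0.0559, 0.0979])), (0.6, array([0.6687, 0.1941, 0.1054]))]
side spice_jar [(0.89, array([ 0.6336, -0.0018,  0.158 ]))]
side pepper_mill [(0.6, array([ 0.5624, -0.0355,  0.1341]))]
side cup [(0.82, array([0.598 , 0.3475, 0.0426]))]
side tumbler [(0.83, array([0.4783, 0.2706, 0.0481]))]
side salt_mill [(0.89, array([ 0.3563, -0.0013,  0.0486])), (0.36, array([0.5107, 0.0566, 0.0981]))]
1.3
```

```bash
python3 - <<'E'
from h import *
T,im,d=snap('top'); P=pts('top',T,d)
np.save('P.npy',P)
z=P[...,2]; ok=d>0
yx=np.array([.85,.526]);
for nm,c in(('L',(.684,.197)),('R',(.483,.072))):
    m=ok&(np.hypot(P[...,0]-c[0],P[...,1]-c[1])<.15)&(z>.117)&(z<.135)
    n,l,st,ce=cv2.connectedComponentsWithStats(m.astype('uint8'))
    for i in range(1,n):
        if st[i,4]>25:
            Q=P[l==i]; w,V=np.linalg.eigh(np.cov(Q[:,:2].T)); print(nm,st[i],Q.mean(0).round(4),(Q[:,:2].min(0)+Q[:,:2].max(0))/2,V[:,1].round(3),np.sqrt(w).round(4), np.percentile(Q[:,2],[5,95]).round(4))
c=cv2.imread('pics/top1.png'); s=cv2.imread('pics/side1.png')
cv2.imwrite('pics/both.png',cv2.resize(np.vstack([c,s]),(480,600)))
E
```

```text
L [312 120  14  15  88] [0.7719 0.14   0.1215] [0.77370767 0.13811662] [-0.849 -0.529] [0.0062 0.0112] [0.1175 0.1252]
L [331 150  13  16  87] [0.6954 0.0925 0.1216] [0.69749879 0.09115051] [-0.856 -0.516] [0.0058 0.0114] [0.1176 0.1252]
L [266 163  16  23 141] [0.6525 0.2476 0.1254] [0.65298141 0.24713081] [-0.851 -0.525] [0.004 0.018] [0.1215 0.1293]
R [375 197  16  17  49] [ 0.5738 -0.0122  0.1263] [ 0.57979895 -0.0208005 ] [-0.806 -0.592] [0.0072 0.0138] [0.1186 0.1338]
R [362 201  14  16  89] [0.5695 0.016  0.1214] [0.57114023 0.01315338] [-0.837 -0.548] [0.0062 0.0112] [0.1177 0.1253]
R [381 233  14  15  88] [ 0.4929 -0.0311  0.1216] [ 0.49508277 -0.03300268] [-0.847 -0.531] [0.0062 0.0113] [0.118  0.1257]
R [315 246  16  25 153] [0.4505 0.124  0.1252] [0.45024665 0.12411932] [-0.858 -0.513] [0.0039 0.0182] [0.1207 0.1291]
```

View pics/top1.png

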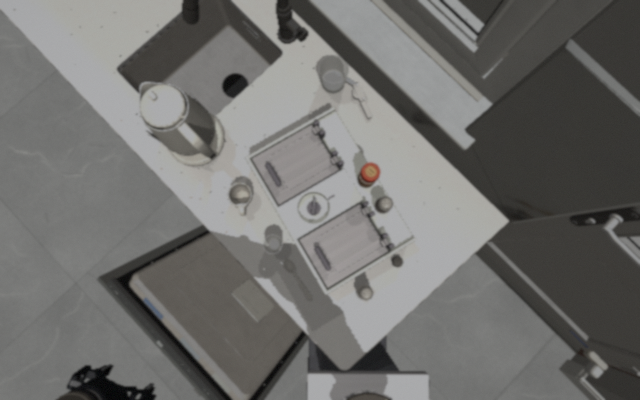

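View pics/side1.png

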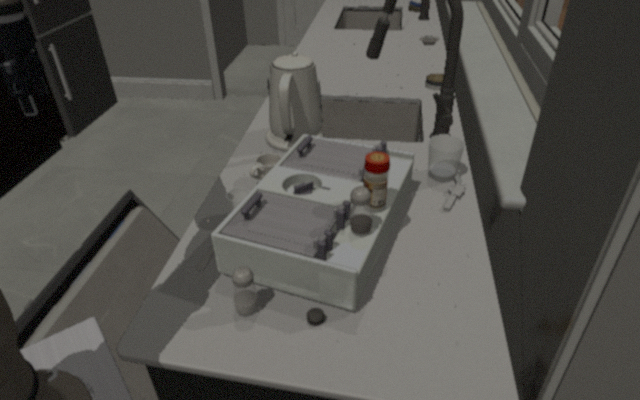

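The top view shows the left handle at about (274,174), the right handle at about (323,258), the dial at about (314,207) and the ridge at about (331,197). The side view agrees. This gives the warmer's y axis as (.853,.522).

Emit:
jog_arm:
  motion:
    - [[0, -1, -0.14, 0, 0], [0, -1, -0.14, 0, 0], [0, -1, -0.14, 0, 0], [0, -1, -0.14, 0, 0], [0, -1, -0.14, 0, 0], [0, -1, -0.14, 0, 0], [0, -1, -0.14, 0, 0], [0, -1, -0.14, 0, 0], [0, -1, -0.14, 0, 0], [0, -1, -0.14, 0, 0]]
  newtons: 60

```text
clock: 2.6
ee_pos: [0.4268, 0.3819, 0.2313]
eef_rot: [0.193, 0.981, 0.0, -0.0]
contact_force: [0.3, -0.1, 0.0]
opening: 0.0428
grip_force: 0.0
```

Emit:
jog_arm:
  motion:
    - [[0, -1, -0.14, 0, 0], [0, -1, -0.14, 0, 0], [0, -1, -0.14, 0, 0], [0, -1, -0.14, 0, 0], [0, -1, -0.14, 0, 0], [0, -1, -0.14, 0, 0], [0, -1, -0.14, 0, 0], [0, -1, -0.14, 0, 0], [0, -1, -0.14, 0, 0], [0, -0.4, -0.1, 0, 0]]

```text
clock: 3.85
ee_pos: [0.632, 0.2603, 0.2308]
eef_rot: [0.194, 0.981, -0.001, 0.0]
contact_force: [0.5, -0.5, -0.0]
opening: 0.0423
grip_force: 0.0
```

Emit:
jog_arm:
  motion:
    - [[0, 0, 0, 0, -0.9], [0, 0, 0, 0, -0.9], [0, 0, 0, 0, -0.9], [0, 0, 0, 0, -0.9], [0, 0, 0, 0, -0.9], [0, 0, 0, 0, -0.9], [0, 0, 0, 0, 0], [0, 0, 0, 0, 0]]

```text
clock: 4.85
ee_pos: [0.6305, 0.2623, 0.2313]
eef_rot: [-0.273, 0.962, 0.0, -0.0]
contact_force: [-0.6, 0.0, -0.4]
opening: 0.0427
grip_force: 0.0
```

```bash
cat > tgt.py <<'E'
from h import *
def go(target,yaw_y=None):
    """shift in tool units to reach world target; turn units to bring tool y to angle (deg)"""
    s=sense(); M=R.from_quat(s['eef_rot']).as_matrix()
    d=M.T@(np.array(target)-s['ee_pos'])/.025
    a=np.degrees(np.arctan2(M[1,1],M[0,1])); print('pos',np.round(s['ee_pos'],4),'y-ang',a.round(2),'shift',d.round(2),'F',np.round(s['contact_force'],1))
    if yaw_y is not None: print('turn',(-((yaw_y-a+90)%180-90)/10).round(2))
E
python3 - <<'E'
from tgt import *
print(calibration('wrist'))
T,im,d=snap('wrist','w1.png'); P=pts('wrist',T,d)
for q in['left_handle','dial','ridge']: print(q,find('wrist',T,q))
z=P[...,2]; m=(d>0)&(z>.117)&(z<.135)
n,l,st,ce=cv2.connectedComponentsWithStats(m.astype('uint8'))
for i in range(1,n):
    if st[i,4]>60:
        Q=P[l==i]; r=cv2.minAreaRect((Q[:,:2]*1000).astype('float32')); print(st[i],Q.mean(0).round(4),r)
go([.6525,.2476,.105],121.5)
E
```

```text
{'vertical_fov': 71.00985007779403, 'cx': 322.4079734585017, 'cy': 201.52193355437805, 'hand_eye': array([[ 2.37299879e-04,  9.52123311e-01,  3.05714156e-01,
         7.72131160e-02],
       [ 9.99999581e-01,  4.43995932e-05, -9.14493692e-04,
        -8.57319303e-05],
       [-8.84284346e-04,  3.05714244e-01, -9.52122901e-01,
        -1.43104686e-01],
       [ 0.00000000e+00,  0.00000000e+00,  0.00000000e+00,
         1.00000000e+00]])}
left_handle [(0.83, array([0.6858, 0.1923, 0.0996])), (0.47, array([0.6123, 0.3447, 0.0337]))]
dial [(0.61, array([0.5725, 0.1538, 0.0785])), (0.61, array([0.6297, 0.1368, 0.099 ]))]
ridge [(0.69, array([0.6277, 0.1411, 0.0994]))]
[  46   34   44   63 1053] [0.6423 0.0337 0.1263] ((644.76953125, 29.35382843017578), (45.41373062133789, 21.756942749023438), 22.343429565429688)
[110 141  21  12 217] [0.6843 0.0843 0.1226] ((685.4247436523438, 83.02449035644531), (10.033960342407227, 14.396750450134277), 29.881183624267578)
[117 153  29  31 542] [0.6984 0.0987 0.1209] ((698.9498901367188, 99.53269958496094), (32.411746978759766, 19.649290084838867), 10.035351753234863)
[290 176  16  66 913] [0.6508 0.2481 0.1257] ((652.9524536132812, 248.9660186767578), (65.01841735839844, 13.820439338684082), 31.499847412109375)
[131 232  32  37 591] [0.7705 0.141  0.1212] ((770.5536499023438, 141.81515502929688), (38.02082824707031, 25.05230140686035), 32.93686294555664)
[  0 350  37  50 853] [1.0143 0.071  0.1245] ((1013.5661010742188, 69.31709289550781), (78.40532684326172, 5.940425872802734), 45.722591400146484)
[428 354  16  18  91] [0.7298 0.4732 0.1279] ((729.3818359375, 474.6847229003906), (3.3825316429138184, 12.3765869140625), 12.664783477783203)
pos [0.6308 0.262  0.2313] y-ang 121.74 shift [-0.43 -0.95  5.05] F [-0.   0.  -0.6]
turn 0.02
```

View pics/w1.png

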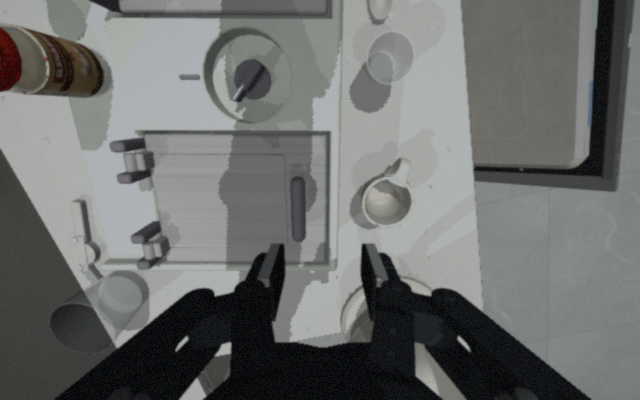

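The wrist view shows the left handle at (297,209) and the dial at (252,82). The dial's pointer is turned about 45° anticlockwise from the rear direction. Descending on the left handle now.

Emit:
jog_arm:
  motion:
    - [[0, -0.43, -0.92, 0, 0], [0, 0, 0, 1, 0], [0, 0, 0, 1, 0], [0, 0, 0, 1, 0], [0, 0, 0, 1, 0], [0, 0, 0, 0.6, 0], [0, 0, 0, 0.4, 0], [0, 0, 0, 0, 0]]

```text
clock: 6.05
ee_pos: [0.6519, 0.248, 0.1059]
eef_rot: [-0.274, 0.962, -0.0, -0.0]
contact_force: [0.2, 0.4, -1.1]
opening: 0.043
grip_force: 0.0
```

```bash
python3 - <<'E'
from tgt import *
go([.652,.2483,.105],121.5)
E
```

```text
pos [0.6519 0.248  0.1059] y-ang 121.78 shift [-0.01  0.01  0.04] F [ 0.2  0.4 -1.1]
turn 0.03
```

Emit:
jog_arm:
  motion:
    - [[0.6, 0, 0, 0, 0], [1, 0, 0, 0, 0], [1, 0, 0, 0, 0], [1, 0, 0, 0, 0], [1, 0, 0, 0, 0], [1, 0, 0, 0, 0]]
  newtons: 60

```text
clock: 6.8
ee_pos: [0.6528, 0.2484, 0.1068]
eef_rot: [-0.274, 0.962, 0.0, 0.001]
contact_force: [1.2, 0.7, 2.4]
opening: 0.0117
grip_force: 58.6
```

Emit:
jog_arm:
  motion:
    - [[1, 0, 0, -0.1, 0], [1, 0, 0, 0, 0]]

```text
clock: 7.05
ee_pos: [0.6527, 0.2484, 0.1087]
eef_rot: [-0.274, 0.962, 0.0, 0.001]
contact_force: [3.2, 1.7, -0.8]
opening: 0.0117
grip_force: 58.5
```

Emit:
jog_arm:
  motion:
    - [[1, 0, 0, -0.1, 0], [1, 0, 0, 0, 0], [1, 0, 0, 0, 0]]

```text
clock: 7.42
ee_pos: [0.6527, 0.2483, 0.1096]
eef_rot: [-0.274, 0.962, 0.0, 0.0]
contact_force: [6.8, 2.9, -7.1]
opening: 0.0119
grip_force: 59.0
```

Emit:
jog_arm:
  motion:
    - [[1, 0, 0, -0.1, 0], [1, 0, 0, 0, 0], [1, 0, 0, 0, 0]]

```text
clock: 7.8
ee_pos: [0.6526, 0.2483, 0.11]
eef_rot: [-0.274, 0.962, -0.0, -0.0]
contact_force: [8.8, 4.3, -12.9]
opening: 0.0117
grip_force: 59.0
```

Emit:
jog_arm:
  motion:
    - [[1, 0, 0, -0.1, 0], [1, 0, 0, 0, 0], [1, 0, 0, 0, 0]]

```text
clock: 8.18
ee_pos: [0.6526, 0.2482, 0.1103]
eef_rot: [-0.274, 0.962, -0.0, -0.001]
contact_force: [12.3, 4.6, -19.9]
opening: 0.0119
grip_force: 58.9
```

```bash
python3 - <<'E'
from tgt import *
go([.652,.2483,.105],121.5)
T,im,d=snap('top'); P=pts('top',T,d); z=P[...,2]
# plane of left lid surface from top cam
o=np.array([.5905,.1222]); X=np.array([.522,-.853]); Y=np.array([.853,.522])
q=P[...,:2]-o; x=q@X; y=q@Y
for s in(1,-1):
    m=(d>0)&(abs(y*s-.119)<.055)&(x>-.05)&(x<.05)&(abs(z-.1)<.03)
    A=np.c_[x[m],np.ones(m.sum())]; print(s,m.sum(),np.linalg.lstsq(A,z[m],rcond=None)[0].round(4))
E
```

```text
pos [0.6526 0.2482 0.1103] y-ang 121.78 shift [0.02 0.01 0.21] F [ 12.3   4.6 -19.9]
turn 0.03
1 1301 [-0.0112  0.1026]
-1 1802 [-0.0052  0.1012]
```

The left lid holds: about 20 N of pull with almost no rise. Easing it down, letting go and moving over to the right handle.

Emit:
jog_arm:
  motion:
    - [[1, 0, 0, 0.2, 0], [1, 0, 0, 0.15, 0], [1, 0, 0, 0, 0], [0, 0, 0, 0, 0], [0, 0, 0, 0, 0], [0, 0, 0, 0, 0], [0, 0, 0, -0.6, 0], [0, 0, 0, -1, 0], [0, 0, 0, -0.8, 0], [0, 0, 0, -0.3, 0]]

```text
clock: 9.48
ee_pos: [0.6532, 0.2485, 0.178]
eef_rot: [-0.274, 0.962, 0.0, 0.002]
contact_force: [-0.1, -0.2, -1.0]
opening: 0.0432
grip_force: 0.0
```

Emit:
jog_arm:
  motion:
    - [[0, 1, 0, 0, 0], [0, 1, 0, 0, 0], [0, 1, 0, 0, 0], [0, 1, 0, 0, 0], [0, 1, 0, 0, 0], [0, 1, 0, 0, 0], [0, 0.8, 0, 0, 0], [0, 0, 0, 0, 0]]

```text
clock: 10.48
ee_pos: [0.5067, 0.1576, 0.1752]
eef_rot: [-0.273, 0.962, -0.0, -0.0]
contact_force: [-0.5, 1.4, 0.6]
opening: 0.0427
grip_force: 0.0
```

```bash
python3 - <<'E'
from tgt import *
T,im,d=snap('wrist','w2.png'); P=pts('wrist',T,d)
z=P[...,2]; m=(d>0)&(z>.117)&(z<.135)
n,l,st,ce=cv2.connectedComponentsWithStats(m.astype('uint8'))
for i in range(1,n):
    if st[i,4]>60:
        Q=P[l==i]; r=cv2.minAreaRect((Q[:,:2]*1000).astype('float32')); print(st[i],Q.mean(0).round(4),r)
for q in['right_handle','dial','ridge']: print(q,find('wrist',T,q))
go([.449,.1241,.106],121.5)
E
```

```text
[  54   21   55   51 1308] [ 0.4868 -0.031   0.1211] ((486.3079528808594, -31.373912811279297), (32.467857360839844, 20.943252563476562), 52.24702835083008)
[ 67  73  31  17 440] [ 0.5065 -0.0245  0.1228] ((507.06695556640625, -25.678136825561523), (9.793964385986328, 14.701923370361328), 33.43199920654297)
[ 315   79   21   99 1937] [0.4491 0.1239 0.126 ] ((450.404296875, 124.96720886230469), (64.57913208007812, 13.67906379699707), 31.295717239379883)
[  25  148   67   61 1543] [ 0.5697 -0.0115  0.1262] ((574.0115356445312, -14.30967903137207), (42.505577087402344, 23.317996978759766), 42.570533752441406)
[  91  166   47   52 1164] [0.5678 0.0172 0.1214] ((568.3900756835938, 17.650056838989258), (38.060646057128906, 24.99270248413086), 30.03116798400879)
[  49  247   65   56 1232] [0.633  0.0244 0.1264] ((638.0806884765625, 22.491661071777344), (45.69886779785156, 22.424301147460938), 64.57218170166016)
right_handle [(0.68, array([0.4778, 0.0678, 0.1044]))]
dial [(0.66, array([0.564 , 0.1537, 0.0775])), (0.31, array([0.627 , 0.1949, 0.0982]))]
ridge [(0.75, array([0.5007, 0.0644, 0.0991]))]
pos [0.5083 0.1591 0.1751] y-ang 121.81 shift [2.76 0.06 2.76] F [ 0.3  1.3 -0.2]
turn 0.03
```

View pics/w2.png

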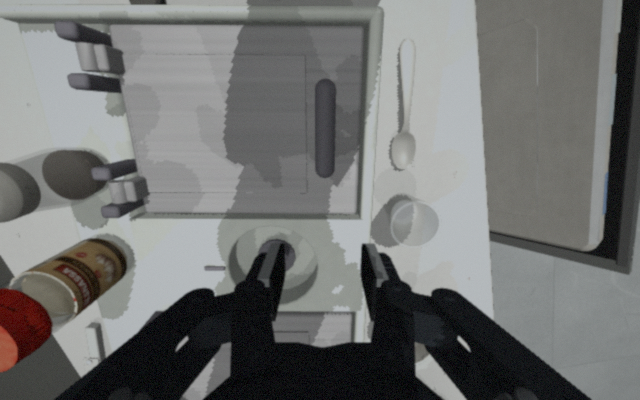

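The right handle is at (325,128), near (.450,.1247). Descending on it and gripping.

Emit:
jog_arm:
  motion:
    - [[0, 1, 0, 0, 0], [0, 1, 0.06, 0, 0], [0, 0.71, 0, 0, 0], [0, 0, 0, 1, 0], [0, 0, 0, 1, 0], [0, 0, 0, 0.5, 0], [0, 0, 0, 0.25, 0], [0, 0, 0, 0, 0]]

```text
clock: 11.68
ee_pos: [0.4496, 0.1243, 0.1064]
eef_rot: [-0.274, 0.962, 0.0, 0.0]
contact_force: [-0.8, -0.3, -0.3]
opening: 0.0425
grip_force: 0.0
```

Emit:
jog_arm:
  motion:
    - [[0.6, 0, 0, 0, 0], [1, 0, 0, 0, 0], [1, 0, 0, 0, 0], [1, 0, 0, 0, 0], [1, 0, 0, 0, 0], [1, 0, 0, 0, 0]]
  newtons: 60

```text
clock: 12.42
ee_pos: [0.4499, 0.1243, 0.1066]
eef_rot: [-0.274, 0.962, 0.0, 0.001]
contact_force: [1.6, 0.7, 1.5]
opening: 0.0117
grip_force: 58.6
```

Emit:
jog_arm:
  motion:
    - [[1, 0, 0, -0.1, 0], [1, 0, 0, -0.1, 0], [1, 0, 0, 0, 0], [1, 0, 0, 0, 0]]

```text
clock: 12.92
ee_pos: [0.4498, 0.1242, 0.1097]
eef_rot: [-0.274, 0.962, -0.0, 0.0]
contact_force: [7.8, 1.7, -11.9]
opening: 0.0117
grip_force: 59.2
```

Emit:
jog_arm:
  motion:
    - [[1, 0, 0, -0.1, 0], [1, 0, 0, -0.1, 0], [1, 0, 0, 0, 0], [1, 0, 0, 0, 0]]

```text
clock: 13.42
ee_pos: [0.45, 0.1239, 0.1163]
eef_rot: [-0.274, 0.962, -0.0, 0.001]
contact_force: [4.7, -0.0, -3.6]
opening: 0.0116
grip_force: 61.1
```

```bash
cat > lid.py <<'E'
from tgt import *
def lids():
    T,im,d=snap('top'); P=pts('top',T,d); z=P[...,2]
    o=np.array([.5905,.1222]); X=np.array([.522,-.853]); Y=np.array([.853,.522])
    q=P[...,:2]-o; x=q@X; y=q@Y
    for s in(1,-1):
        m=(d>0)&(abs(y*s-.119)<.055)&(x>-.05)&(x<.05)&(abs(z-.1)<.03)
        A=np.c_[x[m],np.ones(m.sum())]; print(s,m.sum(),np.linalg.lstsq(A,z[m],rcond=None)[0].round(4))
E
python3 -c "
from lid import *
lids();go([.45,.1245,.105])"
```

```text
1 1677 [-0.003   0.1015]
-1 980 [-0.0531  0.1056]
pos [0.45   0.1239 0.1163] y-ang 121.75 shift [-0.01  0.02  0.45] F [ 6.1 -0.1 -4.6]
```

The right lid gave: its slope is 0.05 rad. Lowering it and pressing it down.

Emit:
jog_arm:
  motion:
    - [[1, 0, 0, 0.2, 0], [1, 0, 0, 0.2, 0], [1, 0, 0, 0, 0], [1, 0, 0, 0, 0]]

```text
clock: 13.98
ee_pos: [0.4498, 0.1243, 0.1067]
eef_rot: [-0.274, 0.962, -0.0, 0.001]
contact_force: [5.0, 0.2, 0.3]
opening: 0.0119
grip_force: 61.6
```

Emit:
jog_arm:
  motion:
    - [[1, 0, 0, 0.1, 0], [1, 0, 0, 0.1, 0], [1, 0, 0, 0, 0], [1, 0, 0, 0, 0]]

```text
clock: 14.48
ee_pos: [0.4499, 0.1243, 0.1031]
eef_rot: [-0.274, 0.962, -0.0, 0.001]
contact_force: [1.2, 0.1, 10.0]
opening: 0.0117
grip_force: 62.7
```

Emit:
jog_arm:
  motion:
    - [[1, 0, 0, 0.1, 0], [1, 0, 0, 0.05, 0], [1, 0, 0, 0, 0], [1, 0, 0, 0, 0]]

```text
clock: 14.98
ee_pos: [0.45, 0.1244, 0.1026]
eef_rot: [-0.274, 0.962, 0.0, 0.001]
contact_force: [-5.1, -2.7, 31.1]
opening: 0.0116
grip_force: 65.1
```

At the stop with 31 N. Easing back to zero, then tugging again.

Emit:
jog_arm:
  motion:
    - [[1, 0, 0, -0.2, 0], [1, 0, 0, -0.15, 0], [1, 0, 0, 0, 0], [1, 0, 0, 0, 0]]

```text
clock: 15.48
ee_pos: [0.4498, 0.1243, 0.1062]
eef_rot: [-0.274, 0.962, -0.0, 0.001]
contact_force: [4.2, 1.5, 1.8]
opening: 0.0117
grip_force: 61.7
```

Emit:
jog_arm:
  motion:
    - [[1, 0, 0, -0.1, 0], [1, 0, 0, -0.1, 0], [1, 0, 0, 0, 0], [1, 0, 0, 0, 0]]

```text
clock: 15.98
ee_pos: [0.4497, 0.1242, 0.1091]
eef_rot: [-0.274, 0.962, -0.0, 0.0]
contact_force: [8.9, 2.7, -10.3]
opening: 0.0114
grip_force: 60.4
```

Emit:
jog_arm:
  motion:
    - [[1, 0, 0, -0.1, 0], [1, 0, 0, -0.1, 0], [1, 0, 0, 0, 0], [1, 0, 0, 0, 0]]

```text
clock: 16.48
ee_pos: [0.4496, 0.1241, 0.1099]
eef_rot: [-0.274, 0.962, -0.0, -0.0]
contact_force: [19.7, 4.3, -36.8]
opening: 0.0115
grip_force: 59.3
```

```bash
python3 -c "
from lid import *
lids();go([.45,.1245,.105])"
```

```text
1 1690 [0.0015 0.1014]
-1 995 [-0.009   0.1023]
pos [0.4495 0.1241 0.1098] y-ang 121.79 shift [-0.02  0.    0.19] F [ 19.1   5.  -36.9]
```

The right lid now holds about 37 N at roughly 0.01 rad. Lowering it, letting go and moving to view the dial.

Emit:
jog_arm:
  motion:
    - [[1, 0, 0, 0.2, 0], [1, 0, 0, 0.17, 0], [1, 0, 0, 0, 0], [0, 0, 0, 0, 0], [0, 0, 0, 0, 0], [0, 0, 0, 0, 0], [0, 0, 0, -0.6, 0], [0, 0, 0, -1, 0], [0, 0, 0, -1, 0], [0, 0, 0, -1, 0]]

```text
clock: 17.77
ee_pos: [0.4492, 0.1241, 0.199]
eef_rot: [-0.274, 0.962, 0.0, 0.0]
contact_force: [1.7, 0.4, -0.3]
opening: 0.0429
grip_force: 0.0
```

Emit:
jog_arm:
  motion:
    - [[0, -1, -0.3, 0, 0], [0, -1, -0.3, 0, 0], [0, -1, -0.3, 0, 0], [0, -1, -0.3, 0, 0], [0, -1, -0.3, 0, 0], [0, -0.9, -0.3, 0, 0], [0, 0, 0, 0, 0], [0, 0, 0, 0, 0]]

```text
clock: 18.77
ee_pos: [0.5976, 0.1634, 0.1975]
eef_rot: [-0.274, 0.962, 0.0, -0.0]
contact_force: [-0.8, -0.4, 0.1]
opening: 0.0427
grip_force: 0.0
```

```bash
python3 - <<'E'
from lid import *
lids()
T,im,d=snap('wrist','w3.png'); P=pts('wrist',T,d); np.save('P3.npy',P); z=P[...,2]
for q in['dial','ridge']: print(q,find('wrist',T,q))
D=np.array([.575,.1483]); r=P[...,:2]-D
m=(d>0)&(np.hypot(r[...,0],r[...,1])<.034)&(z>.09)&(z<.112)
n,l,st,ce=cv2.connectedComponentsWithStats(m.astype('uint8'))
for i in range(1,n):
    if st[i,4]>40:
        Q=P[l==i]; w,V=np.linalg.eigh(np.cov(Q[:,:2].T)); print(st[i],Q.mean(0).round(4),cv2.minAreaRect((Q[:,:2]*1000).astype('float32')),V[:,1],np.degrees(np.arctan2(V[1,1],V[0,1])))
go([.575,.1483,.12],77.5); print(sense()['joints'].round(2))
cv2.imwrite('pics/w3c.png',cv2.resize(im[:,:,::-1][60:320,160:480],(640,520)))
E
```

```text
1 0 [0. 0.]
-1 627 [0.0096 0.1009]
dial [(0.69, array([0.574 , 0.1489, 0.0758]))]
ridge [(0.86, array([0.5667, 0.1066, 0.0984]))]
[303 154  34  41 468] [0.5757 0.148  0.0982] ((579.180908203125, 148.08273315429688), (10.059126853942871, 41.69268035888672), 83.55241394042969) [-0.99386115  0.1106346 ] 173.64810122133807
pos [0.5977 0.1634 0.1975] y-ang 121.79 shift [ 1.09 -0.04  3.1 ] F [ 0.5 -0.4 -0.1]
turn 4.43
[-0.32  0.47  0.04  1.36 -0.02  1.31  1.84]
```

View pics/w3c.png

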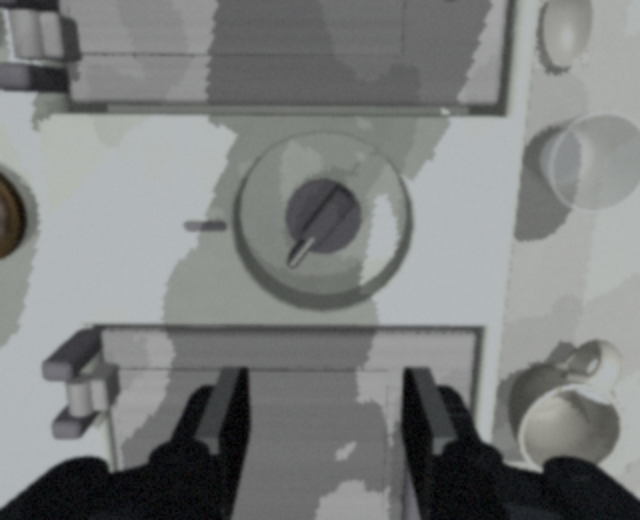

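The crop shows the dial's pointer at lower left, tip at about (295,262), and the ridge at (206,226). The depth data puts the blade at -6.4° in the world, so it needs about 52° clockwise.

Emit:
jog_arm:
  motion:
    - [[0.4, 1, -0.04, 0, 0], [0.4, 0.09, 0, 0, 0.96], [0.4, 0, 0, 0, 0.96], [0.4, 0, 0, 0, 0.95], [0.4, 0, 0, 0, 0.95], [0.4, 0, 0, 1, 0], [0.4, 0, 0, 1, 0], [0.4, 0, 0, 0.8, 0], [0.4, 0, 0, 0, 0]]
  newtons: 40

```text
clock: 20.1
ee_pos: [0.5738, 0.148, 0.1255]
eef_rot: [0.056, 0.998, -0.001, -0.002]
contact_force: [-0.8, 0.4, -0.3]
opening: 0.0259
grip_force: 0.0
```

```bash
python3 - <<'E'
from tgt import *
go([.5752,.1485,.080],83.6); print(sense()['opening'])
E
```

```text
pos [0.5738 0.148  0.1255] y-ang 83.59 shift [-0.06  0.03  1.82] F [-0.8  0.4 -0.3]
turn -0.0
0.025927241048695177
```

Emit:
jog_arm:
  motion:
    - [[0.4, -0.06, 0.03, 0.5, 0], [0.4, 0, 0, 0.5, 0], [0.4, 0, 0, 0.5, 0], [0.4, 0, 0, 0.3, 0], [0.4, 0, 0, 0, 0]]

```text
clock: 20.72
ee_pos: [0.5774, 0.1489, 0.082]
eef_rot: [0.056, 0.998, 0.0, 0.0]
contact_force: [1.0, -0.2, 0.1]
opening: 0.0255
grip_force: 0.0
```

Emit:
jog_arm:
  motion:
    - [[0.8, 0, 0, 0, 0], [0.8, 0, 0, 0, 0], [1, 0, 0, 0, 0], [1, 0, 0, 0, 0], [1, 0, 0, 0, 0]]

```text
clock: 21.35
ee_pos: [0.5773, 0.1477, 0.0821]
eef_rot: [0.056, 0.998, -0.001, -0.0]
contact_force: [-1.4, -4.7, 2.8]
opening: 0.0089
grip_force: 40.9
```

Emit:
jog_arm:
  motion:
    - [[1, 0, 0, 0, 0.5], [1, 0, 0, 0, 0.5], [1, 0, 0, 0, 0.5], [1, 0, 0, 0, 0.5], [1, 0, 0, 0, 0]]

```text
clock: 21.98
ee_pos: [0.5771, 0.1468, 0.0821]
eef_rot: [0.229, 0.973, -0.001, -0.0]
contact_force: [-2.3, -5.6, 3.9]
opening: 0.0091
grip_force: 41.1
```

Emit:
jog_arm:
  motion:
    - [[1, 0, 0, 0, 0.6], [1, 0, 0, 0, 0.6], [1, 0, 0, 0, 0.6], [1, 0, 0, 0, 0.6], [1, 0, 0, 0, 0.6], [1, 0, 0, 0, 0.2], [1, 0, 0, 0, 0], [1, 0, 0, 0, 0]]

```text
clock: 22.98
ee_pos: [0.5762, 0.1458, 0.0821]
eef_rot: [0.489, 0.872, -0.002, -0.0]
contact_force: [-3.3, -7.7, 6.3]
opening: 0.0089
grip_force: 41.3
```

```bash
python3 - <<'E'
from tgt import *
go([.5752,.1485,.080],31.5); print(sense()['opening'],sense()['ft_torque'])
E
```

```text
pos [0.5762 0.1458 0.0821] y-ang 31.48 shift [0.11 0.02 0.09] F [-3.3 -7.7  6.3]
turn -0.0
0.008875457142292369 [-1.44254076  0.84051846  0.02624444]
```

Emit:
jog_arm:
  motion:
    - [[0.5, 0, 0, 0, 0], [0.4, 0, 0, 0, 0], [0.4, 0, 0, 0, 0], [0.4, 0, 0, -0.6, 0], [0.4, 0, 0, -1, 0], [0.4, 0, 0, -1, 0], [0.4, 0, 0, -1, 0], [0.4, 0, 0, -1, 0], [0.4, 0, 0, 0, 0]]

```text
clock: 24.1
ee_pos: [0.5793, 0.1494, 0.2006]
eef_rot: [0.488, 0.873, 0.003, 0.002]
contact_force: [-0.0, 0.2, -0.4]
opening: 0.0256
grip_force: 0.0
```

Emit:
jog_arm:
  motion:
    - [[0.4, -1, 0, 0, 0], [0.4, -0.5, 0, 0, 0], [0.4, 0, 0, 0, 0], [0.4, 0, 0, 0, 0]]

```text
clock: 24.6
ee_pos: [0.5964, 0.118, 0.1966]
eef_rot: [0.488, 0.873, 0.0, -0.001]
contact_force: [0.7, -1.1, 0.2]
opening: 0.0259
grip_force: 0.0
```

```bash
python3 - <<'E'
from lid import *
lids()
T,im,d=snap('wrist','w4.png'); P=pts('wrist',T,d); z=P[...,2]
D=np.array([.5752,.1485]); r=P[...,:2]-D
m=(d>0)&(np.hypot(r[...,0],r[...,1])<.034)&(z>.09)&(z<.112)
n,l,st,ce=cv2.connectedComponentsWithStats(m.astype('uint8'))
for i in range(1,n):
    if st[i,4]>40:
        Q=P[l==i]; w,V=np.linalg.eigh(np.cov(Q[:,:2].T)); print(st[i],Q.mean(0).round(4),cv2.minAreaRect((Q[:,:2]*1000).astype('float32')),np.degrees(np.arctan2(V[1,1],V[0,1])))
cv2.imwrite('pics/w4c.png',im[:,:,::-1])
for q in ['spice_jar','tumbler','pepper_mill']: print(q, find('wrist',T,q,1))
go([.5752,.1485,.080],31.5)
E
```

```text
1 681 [0.0006 0.1015]
-1 52 [0.0907 0.0969]
[314 142  11  48 435] [0.5755 0.1486 0.0986] ((577.4298095703125, 145.41749572753906), (8.771581649780273, 41.487457275390625), 31.37711524963379) 121.37508780021857
spice_jar [(0.85, array([0.6393, 0.0386, 0.136 ]))]
tumbler [(0.7, array([0.4851, 0.2521, 0.0191]))]
pepper_mill [(0.59, array([ 0.5876, -0.0149,  0.1672]))]
pos [0.5967 0.1177 0.197 ] y-ang 31.65 shift [ 1.5  -0.09  4.68] F [-0.3  0.2 -0.3]
turn 0.01
```

View pics/w4c.png

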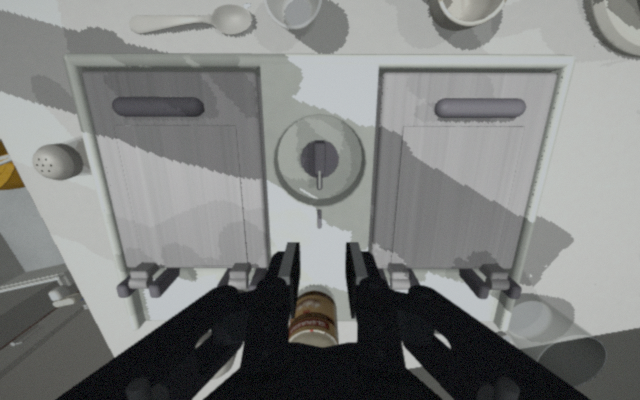

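The pointer (319,180) lines up with the ridge (319,216), both lids lie shut and the gripper is clear. Handing in.

```bash
python3 -c "
from rig import *
print(hand_in())"
```

```text
the job is handed in; nothing more can be done
None
```

The job is handed in, with no verdict returned: the left lid held a 20 N tug; the right lid gave, was pressed shut and then held 37 N; the dial's pointer is within about 1° of the ridge, both lids are shut, and the arm hit nothing that I could see.

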